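# Shift the paint mill into third

## Task

Put the paint mill's gear lever into third, the far right-hand slot of its H-shaped gate as seen from the robot. Push it along its left slot to the middle, across to the right and then forward, away from the robot, until it is fully home, and leave it there. Push it with the outside of the fingers, without gripping the knob or forcing the lever; do not lift, knock over or shove any of the things standing about.

Things in the scene. Friction and masses are not known exactly. Their poses are not given: they have to be found in the camera images.
- mill: bench paint roller mill, fixed: grey gear housing (180 mm deep, 260 wide, deck 112 above the bench), two steel rollers on its far side (tops 122 mm up, machine reaches 305 mm beyond the origin). Origin: on the bench under the middle of the gate. x forward (from the housing's near face to the rollers, away from the robot), y left, z up
- gate_middle (a point): middle of the gate, on top of the plate, 122 mm above the bench. Aluminium plate 110 x 110 mm with an H-shaped opening: a left and a right slot running fore and aft, each 62 mm long, centre lines 22 mm either side of this point, joined by a cross slot through this point; slots 18 mm wide, corners rounded. The lever starts at rest anywhere along the left slot. Axes as the mill's
- third_slot (a point): where the lever's rod ends up: far end of the right-hand slot, on top of the plate (22 mm forward and 22 mm right of gate_middle). First slot = left far, second = left near, third = right far, fourth = right near
- lever_pivot (a point): pivot of the lever, inside the housing, 50 mm above the bench, straight below gate_middle. The lever is a 12 mm steel rod that tilts about it. With a = lever_across, f = lever_fore the knob's centre lies from here, in the mill's axes, at (155 sin f, -155 sin a cos f, 155 cos a cos f) mm
- knob: black square knob on the lever, 40 x 40 x 44 mm, edges rounded; origin at its centre, z along the lever, x and y as the mill's when upright (then 205 mm above the bench). 49 mm left or right, up to 49 fore or aft, in the slots. Stays where left: no spring, slow pushing takes 1 to 5 N. Over 40 N of finger force is forcing; pressing opposite sides at once is gripping
- lever_across (a joint): sideways tilt of the lever in rad: -0.30 in the left slot, 0 in the middle, +0.30 in the right slot; stops at -0.32 and +0.32
- lever_fore (a joint): fore-and-aft tilt of the lever in rad: 0 in line with the cross slot (it can cross within about 0.04 of that), positive forward; +0.32 is the stop at the far end of a slot, -0.32 at the near end
- tube_deck: bystander, not to be moved: small metal paint tube, 100 x 30 x 20 mm, lying on the housing deck to the right of the gate; origin at the centre of its underside
- pot: bystander, not to be moved: little paint pot, 38 mm wide, 36 mm tall, standing on the housing deck, front left of the gate; origin at the centre of its underside
- tube_bench: bystander, not to be moved: white paint tube, 130 x 30 x 20 mm, lying on the bench to the right of the mill; origin at the centre of its underside
- tin: bystander, not to be moved: paint tin, 72 mm wide, 100 mm tall, on the bench to the right of the mill; origin at the centre of its underside
- brush_cup: bystander, not to be moved: plastic cup of brushes, 80 mm wide, 220 mm tall with the brushes, on the bench to the left of the mill; origin at the centre of its underside
- jar: bystander, not to be moved: glass jar, 60 mm wide, 85 mm tall, on the bench to the left of the mill; origin at the centre of its underside

How it is judged (in metres and radians):
On the way:
1. the lever has crossed through the middle slot to the right-hand side (value of joint lever_across above 0.22 rad and value of joint lever_fore between -0.12 and 0.12 rad), for 0.05 s.
At the end, for the whole second after the job is handed in: the lever stands at rest in the third slot: lever_across above 0.22 rad and lever_fore above 0.265 rad (within 9 mm of the stop, measured at the knob) (value of joint lever_across above 0.22 rad and value of joint lever_fore above 0.265 rad and velocity of joint lever_fore between -0.05 and 0.05 rad/s); the robot touches nothing.
It fails at once if the knob is gripped: pressed on opposite sides at once (over 1 N each) ((contact force between the fingers and knob_c0 above 1 N and contact force between the fingers and knob_c2 above 1 N) or (contact force between the fingers and knob_c1 above 1 N and contact force between the fingers and knob_c3 above 1 N)).
It fails at once if the lever is forced: more than 40 N on the knob (contact force between the fingers and knob above 40 N).
It fails at once if a bystander is lifted, knocked over or shoved by more than 25 mm (distance of any of tube_deck, pot, tube_bench, tin, brush_cup, jar from where it was at the start of the episode above 0.025 m or angle between any of tube_deck, pot, tube_bench, tin, brush_cup, jar's own z axis and vertical above 0.5 rad).
It also fails if it takes over 64 s, if anything falls off the work surface, if the arm or the gripper's body presses on something with over 40 N, if the wrist force passes 120 N, or if a joint passes its speed limit or range.

## Robot

A 7-joint arm with a two-finger parallel gripper is mounted at the origin on the work surface. World frame = base frame: x ahead of the robot, y to its left, z up, the work surface at z = 0. Lengths are in m, angles in degrees, forces in N, time in s.
With the tool pointing down it reaches from about 0.4 to 0.85 m from the base axis. Payload 10.4 kg.
Tool frame: the origin (TCP) lies between the finger pads; the fingertips stand ctrl.tip_reach ahead of it and the grasp point (between the pads) lies 8 mm behind it (ctrl.tip_reach is the distance from the TCP to the fingertips, in m); x points along the fingers, y is the direction in which the jaws open and shut, and the axes are right-handed (so a half turn about x gives the same grasp; the last joint's range is limited). The gripper opens to 87 mm and grips with 3 to 60 N. Pads are 19 mm wide; open, the fingers measure 117 mm over their backs; the gripper's body (75 mm by 190 mm) begins 51 mm behind the grasp point.
Start: joints at [-65.523, 19.034, -3.707, 83.658, 1.238, 77.344, -5.071], TCP at [0.272, 0.563, 0.234] pointing down, gripper open.
Joint ranges: [-148.97, 148.97], [-28.65, 121.19], [-84.17, 76.75], [9.2, 138.47], [-72.65, 252.65], [3.7, 117.97], [-149.18, 149.18]. Speed limits (degrees/s): [127.2, 127.2, 159.86, 159.86, 180, 180, 180].

## Interface

Orientations are given as [roll, pitch, yaw] about the fixed x, y, z axes, in that order (R = Rz(yaw) Ry(pitch) Rx(roll)).
In Python, from station import ctrl, optics gives the robot as it stands.
- The arm moves only by the shell command python3 -m handwheel 'ROWS' [OPENING] [FORCE]. ROWS is JSON, a list of rows, each an object with "dp": the shift along the world's x, y, z in mm, a list of three; "dr": the turn, a rotation vector about the world's x, y, z in rad, a list of three. A call has 1 to 12 rows; each row is the pose to reach, as a shift and turn from the pose commanded when the call began; what a row does not reach only later rows make up. A row lasts 1/10 s, in which the tool goes at most 50 mm and 8.59 degrees, less where a joint would pass 70% of its speed; a pose out of reach is approached as far as the arm can. A call with a gripper value outside its range is refused whole. OPENING is the closure, from 0 (fully open) to 1 (shut), set as the call begins (- or left out, the last holds). The fingers move at their own pace and stop on an object; FORCE is the grip in N (left out, the last holds). Time passes only in rows, so rows that repeat a pose let the fingers close. It gives the time, the measured TCP pose, the force and the opening at its end, in the units of the state.
- ctrl.observe(): the state, without advancing time (a new reading comes with each control period).
- optics.camera(name): name is "scene" or "side" or "wrist"; returns the picture (420x560x3 uint8, red, green, blue); there is no depth.
- optics.camera_params(name): a dict with "camera_matrix" (3x3 intrinsics, pixels), "dist" ([k1, k2, p1, p2, k3] as OpenCV has them; the pictures are not rectified), "world_from_camera" (4x4, takes a point from camera to world coordinates); the wrist camera has in their place "hand_eye" (4x4, takes a point from camera to tool coordinates, whose origin is the TCP and whose axes are the tool frame's). Camera axes: x right, y down, z forward; pixel columns grow to the right and rows downward; lengths in m; the calibration is good to about 2 mm. A picture is of the moment at which its call begins: read the wrist's pose just before it. camera_params takes no time and is no camera call.
- ctrl.hand_in(): hands the job in, once; it reports no verdict.
The state is a dict: "clock": time; "joints": joint angles; "qd": joint speeds; "effort": joint torques, N m; "eef_pos": TCP position; "eef_rot": TCP orientation; "contact_force": force on the tool from outside, world axes, zero at the start; "moment": the same for the moment, N m; "grip_width": finger opening in m.
Only numpy, scipy, OpenCV 4.12 (cv2) and the standard library are available. Lean on these libraries where they do the work, as an engineer would, in place of code of your own. Each camera call takes 0.05 s, during which the arm holds its last target.

## Working session

There is one attempt and no reset: what is moved stays moved. The work goes in short steps, Python scripts to look and compute and a shell command to move; the robot and the scene stay as the last step left them, time stands still between calls to the robot, and variables do not carry over. Pictures are saved under pics/ and viewed, and the job is handed in when it is done.

```bash
ls; mkdir -p pics; python3 - <<'E'
from station import ctrl, optics
import cv2
s=ctrl.observe(); print({k:s[k] for k in ('clock','eef_pos','eef_rot','contact_force','grip_width')}, ctrl.tip_reach)
for n in ('scene','side','wrist'):
    im=optics.camera(n); cv2.imwrite(f'pics/{n}0.png',im[:,:,::-1])
    p=optics.camera_params(n); print(n,p)
E
```

```text
pics
{'clock': 0.0, 'eef_pos': array([0.27159621, 0.56248214, 0.23275023]), 'eef_rot': array([ -85.61857024,   89.91843623, -111.39005546]), 'contact_force': array([-0.67973092,  0.38838657, -0.56160511]), 'grip_width': 0.08692369269792742} 0.011
scene {'camera_matrix': array([[511.83259611,   0.        , 287.43348044],
       [  0.        , 511.83259611, 212.27553011],
       [  0.        ,   0.        ,   1.        ]]), 'dist': array([0.00260722, 0.        , 0.        , 0.        , 0.        ]), 'world_from_camera': array([[-0.03381249,  0.83712423, -0.5459668 ,  1.25071563],
       [ 0.99937901,  0.03373971, -0.01016025,  0.03303293],
       [ 0.00991538, -0.5459713 , -0.8377452 ,  1.1064266 ],
       [ 0.        ,  0.        ,  0.        ,  1.        ]])}
side {'camera_matrix': array([[481.90619129,   0.        , 281.41950942],
       [  0.        , 481.90619129, 206.882525  ],
       [  0.        ,   0.        ,   1.        ]]), 'dist': array([-0.13167405,  0.        ,  0.        ,  0.        ,  0.        ]), 'world_from_camera': array([[ 0.99973708, -0.01821902,  0.01392294,  0.591466  ],
       [-0.02211953, -0.60627133,  0.79495019, -0.72929555],
       [-0.00604213, -0.79504915, -0.60651492,  0.73577784],
       [ 0.        ,  0.        ,  0.        ,  1.        ]])}
wrist {'camera_matrix': array([[317.88950329,   0.        , 276.121531  ],
       [  0.        , 317.88950329, 214.19633968],
       [  0.        ,   0.        ,   1.        ]]), 'dist': array([-0.03834905,  0.        ,  0.        ,  0.        ,  0.        ]), 'hand_eye': array([[-1.99383831e-04, -2.57034611e-01,  9.66402178e-01,
        -1.50607012e-01],
       [ 9.99999977e-01, -1.27523129e-04,  1.72398172e-04,
         6.60018116e-04],
       [ 7.89263324e-05,  9.66402190e-01,  2.57034631e-01,
        -7.13077176e-02],
       [ 0.00000000e+00,  0.00000000e+00,  0.00000000e+00,
         1.00000000e+00]])}
```

View pics/scene0.png

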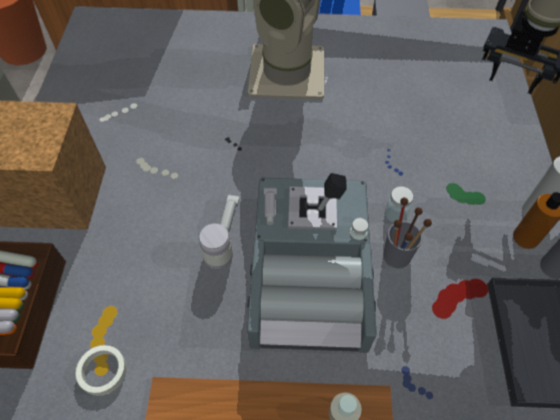

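View pics/side0.png

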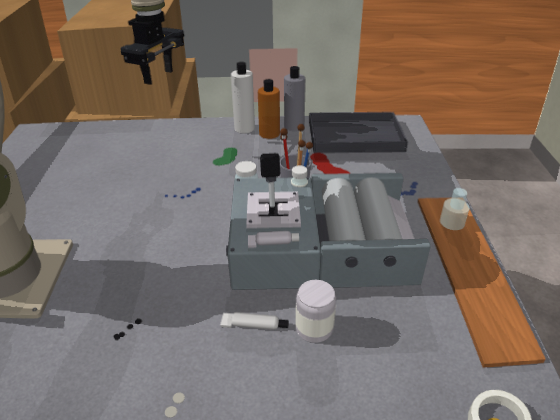

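View pics/wrist0.png

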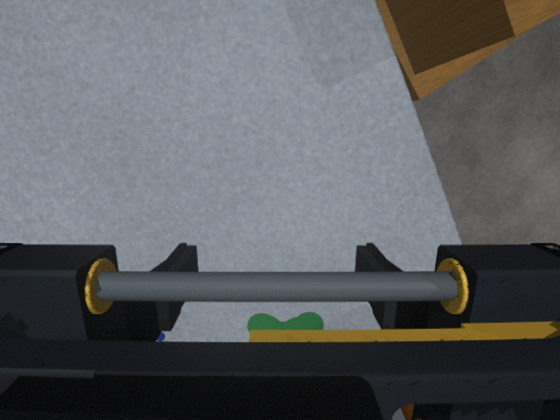

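```bash
python3 - <<'E'
import cv2
a=cv2.imread('pics/scene0.png')[160:260,240:390]; b=cv2.imread('pics/side0.png')[140:290,215:335]
cv2.imwrite('pics/sc_z.png',cv2.resize(a,None,fx=5,fy=5,interpolation=cv2.INTER_CUBIC))
cv2.imwrite('pics/si_z.png',cv2.resize(b,None,fx=4,fy=4,interpolation=cv2.INTER_CUBIC))
E
```

```text
(no output)
```

View pics/sc_z.png

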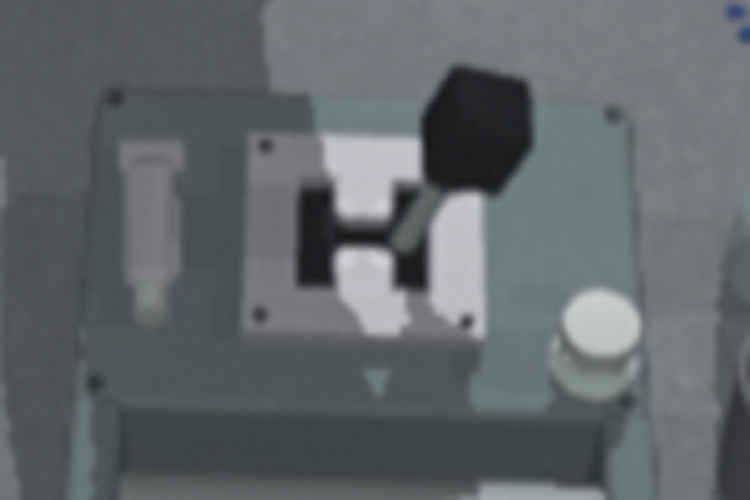

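View pics/si_z.png

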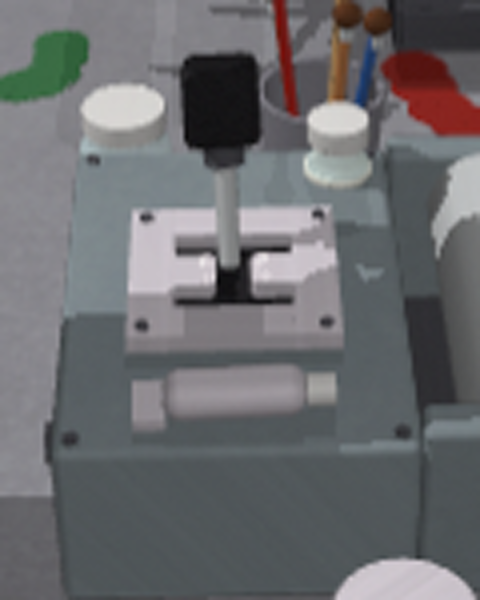

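```bash
cat > h.py <<'E'
import numpy as np, cv2
from station import ctrl, optics
P={n:optics.camera_params(n) for n in ('scene','side')}
def ray(n,uv):
    p=P[n]; q=cv2.undistortPoints(np.array([[uv]],float),p['camera_matrix'],p['dist'])[0,0]
    T=p['world_from_camera']; d=T[:3,:3]@[q[0],q[1],1]; return T[:3,3],d/np.linalg.norm(d)
def onz(n,uv,z):
    o,d=ray(n,uv); return o+d*(z-o[2])/d[2]
def tri(a,b):
    (o1,d1),(o2,d2)=ray('scene',a),ray('side',b)
    t=np.linalg.lstsq(np.c_[d1,-d2],o2-o1,rcond=None)[0]
    p,q=o1+t[0]*d1,o2+t[1]*d2; return (p+q)/2,np.linalg.norm(p-q)
def proj(n,X):
    p=P[n]; T=np.linalg.inv(p['world_from_camera'])
    return cv2.projectPoints(np.array(X,float).reshape(-1,3),cv2.Rodrigues(T[:3,:3])[0],T[:3,3],p['camera_matrix'],p['dist'])[0][:,0]
E
python3 - <<'E'
from h import *
np.set_printoptions(precision=4,suppress=True)
sc=lambda x,y:(x/5+240-.4,y/5+160-.4)
si=lambda x,y:(x/4+215-.4,y/4+140-.4)
print('plate scene');S=[onz('scene',sc(*q),.122) for q in [(248,135),(242,337),(486,337)]];print(np.array(S),'c',(S[0]+S[2])/2)
print('plate side');D=[onz('side',si(*q),.122) for q in [(133,208),(335,206),(343,345),(127,348)]];print(np.array(D),np.mean(D,0))
print('screws',[onz('scene',sc(*q),.112) for q in [(115,97),(612,114),(95,383),(628,401)]])
print('screws',[onz('side',si(*q),.112) for q in [(93,160),(70,438),(403,432)]])
print('slots L/R, scene x-edges', [onz('scene',sc(*q),.122) for q in [(298,185),(298,287),(428,287),(428,185)]])
k=[]
for n,off in(('scene',(300,165,370,205)),('side',(250,140,290,182))):
    im=cv2.imread(f'pics/{n}0.png');x0,y0,x1,y1=off
    m=(im[y0:y1,x0:x1].max(2)<55).astype(np.uint8)
    nn,l,st,ce=cv2.connectedComponentsWithStats(m);i=1+np.argmax(st[1:,4]);print(n,st[i],ce[i]+[x0,y0]);k.append(ce[i]+[x0,y0])
print(tri(*k))
print('pot',onz('scene',sc(602,322),.148),'tube ends',onz('scene',sc(152,145),.13),onz('scene',sc(152,320),.12))
E
```

```text
plate scene
[[0.5363 0.0228 0.122 ]
 [0.6487 0.0237 0.122 ]
 [0.6443 0.1337 0.122 ]] c [0.5903 0.0783 0.122 ]
plate side
[[0.5331 0.1327 0.122 ]
 [0.6439 0.1311 0.122 ]
 [0.642  0.0116 0.122 ]
 [0.5341 0.0124 0.122 ]] [0.5883 0.072  0.122 ]
screws [array([ 0.509 , -0.0423,  0.112 ]), array([0.5093, 0.198 , 0.112 ]), array([ 0.6694, -0.0417,  0.112 ]), array([0.6693, 0.1979, 0.112 ])]
screws [array([0.5074, 0.1952, 0.112 ]), array([ 0.5082, -0.0425,  0.112 ]), array([ 0.6681, -0.0427,  0.112 ])]
slots L/R, scene x-edges [array([0.5642, 0.0472, 0.122 ]), array([0.6209, 0.0484, 0.122 ]), array([0.6186, 0.1077, 0.122 ]), array([0.5617, 0.1081, 0.122 ])]
scene [ 25   9  21  24 419] [334.7446 185.8162]
side [ 10  14  20  28 459] [269.7908 165.902 ]
(array([0.5825, 0.1237, 0.1936]), np.float64(0.0007526287839067163))
pot [0.6505 0.1824 0.148 ] tube ends [ 0.5497 -0.0219  0.13  ] [ 0.6401 -0.0174  0.12  ]
```

```bash
cat >> h.py <<'E'
from scipy.spatial.transform import Rotation as R
np.set_printoptions(precision=4,suppress=True)
def st():
    s=ctrl.observe(); r=R.from_euler('xyz',s['eef_rot'],degrees=True).as_matrix()
    print('t',round(s['clock'],2),'p',s['eef_pos'],'F',s['contact_force'],'w',round(s['grip_width'],4));return s,r
def need(Yt,p):
    s,r=st(); X=np.array([0,0,-1.]); Y=np.array(Yt,float); T=np.c_[X,Y,np.cross(X,Y)]
    print('dr',R.from_matrix(T@r.T).as_rotvec(),'dp mm',(np.array(p)-s['eef_pos'])*1000)
E
python3 - <<'E'
from h import *
s,r=st(); print(r, s['joints'])
need([0,1,0],[.52,.123,.3]); need([0,-1,0],[.52,.123,.3]); need([1,0,0],[.52,.123,.3])
print('cup',onz('scene',(404,240),.1),'jar lid',onz('scene',(401,195),.085))
E
```

```text
t 0.15 p [0.2716 0.5626 0.233 ] F [ 0.0283  0.641  -1.0161] w 0.087
[[-0.0004  0.4347  0.9006]
 [-0.0009  0.9006 -0.4347]
 [-1.     -0.001   0.    ]] [-65.5249  19.062   -3.7075  83.6918   1.2371  77.343   -5.0708]
t 0.15 p [0.2716 0.5626 0.233 ] F [ 0.0283  0.641  -1.0161] w 0.087
dr [ 0.001  -0.0002  0.4498] dp mm [ 248.3948 -439.6145   67.0197]
t 0.15 p [0.2716 0.5626 0.233 ] F [ 0.0283  0.641  -1.0161] w 0.087
dr [-0.0003 -0.0013 -2.6918] dp mm [ 248.3948 -439.6145   67.0197]
t 0.15 p [0.2716 0.5626 0.233 ] F [ 0.0283  0.641  -1.0161] w 0.087
dr [ 0.0006 -0.0009 -1.121 ] dp mm [ 248.3948 -439.6145   67.0197]
cup [0.6593 0.2881 0.1   ] jar lid [0.5235 0.2961 0.085 ]
```

```bash
python3 -m handwheel '[{"dp":[0,0,35],"dr":[0,0,0]},{"dp":[20,-30,67],"dr":[0,0,0.05]},{"dp":[45,-75,67],"dr":[0,0,0.1]},{"dp":[68,-115,67],"dr":[0,0,0.15]},{"dp":[90,-155,67],"dr":[0,0,0.2]},{"dp":[112,-195,67],"dr":[0,0,0.25]},{"dp":[135,-235,67],"dr":[0,0,0.3]},{"dp":[158,-275,67],"dr":[0,0,0.35]},{"dp":[180,-315,67],"dr":[0,0,0.4]},{"dp":[203,-355,67],"dr":[0,0,0.45]},{"dp":[226,-398,67],"dr":[0,0,0.45]},{"dp":[248,-440,67],"dr":[0,0,0.45]}]' 1 20
python3 -m handwheel '[{"dp":[0,0,0],"dr":[0,0,0]},{"dp":[0,0,0],"dr":[0,0,0]},{"dp":[0,0,0],"dr":[0,0,0]}]'
python3 - <<'E'
from h import *
need([0,1,0],[.53,.123,.193])
for n in ('scene','side','wrist'): cv2.imwrite(f'pics/{n}1.png',optics.camera(n)[:,:,::-1])
E
```

```text
clock: 1.35
eef_pos: [0.5203, 0.1209, 0.3006]
eef_rot: [63.7, 90.0, 63.7]
contact_force: [0.8, 1.4, -0.8]
grip_width: 0.0028
clock: 1.65
eef_pos: [0.5192, 0.1241, 0.3004]
eef_rot: [145.6, 90.0, 145.7]
contact_force: [-0.2, 0.8, -1.0]
grip_width: 0.0002
t 1.65 p [0.5192 0.1241 0.3004] F [-0.1572  0.8142 -1.0276] w 0.0002
dr [-0.0004 -0.0006 -0.0019] dp mm [  10.7639   -1.1153 -107.3512]
```

View pics/wrist1.png

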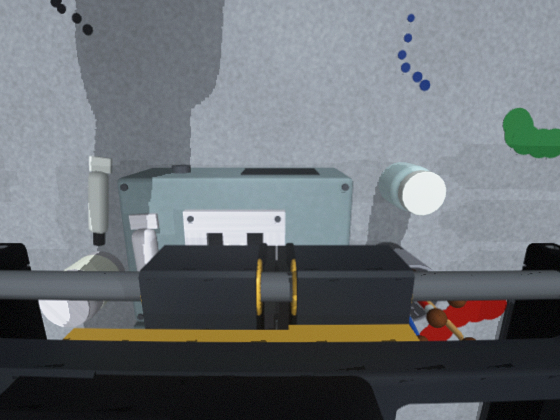

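View pics/side1.png

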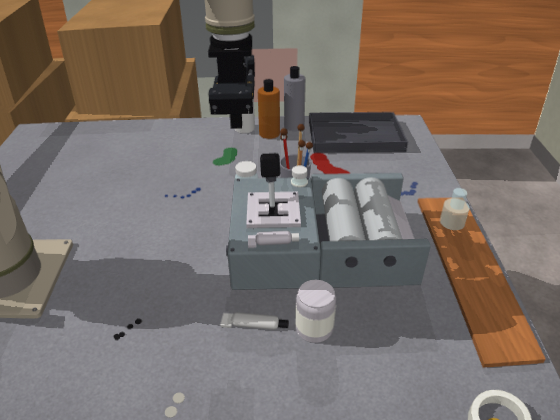

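```bash
python3 -m handwheel '[{"dp":[0,-1,-25],"dr":[0,0,0]},{"dp":[4,-1,-55],"dr":[0,0,0]},{"dp":[8,-1,-85],"dr":[0,0,0]},{"dp":[10,-1,-105],"dr":[0,0,0]},{"dp":[10,-1,-107],"dr":[0,0,0]},{"dp":[10,-1,-107],"dr":[0,0,0]}]'
python3 -m handwheel '[{"dp":[3,0,0],"dr":[0,0,0]},{"dp":[6,0,0],"dr":[0,0,0]},{"dp":[9,0,0],"dr":[0,0,0]},{"dp":[12,0,0],"dr":[0,0,0]},{"dp":[14,0,0],"dr":[0,0,0]},{"dp":[14,0,0],"dr":[0,0,0]}]'
python3 - <<'E'
from h import *
st()
for n in ('scene','side'):
    im=optics.camera(n)[:,:,::-1]; cv2.imwrite(f'pics/{n}2.png',im)
a=cv2.imread('pics/scene2.png')[140:260,240:390]; b=cv2.imread('pics/side2.png')[110:260,215:335]
cv2.imwrite('pics/z2.png',np.hstack([cv2.resize(a,(450,360)),cv2.resize(b,(288,360))]))
E
```

```text
clock: 2.4
eef_pos: [0.5295, 0.1224, 0.1939]
eef_rot: [-178.6, 90.0, -178.5]
contact_force: [0.2, -0.7, 0.1]
grip_width: 0.0004
clock: 3.0
eef_pos: [0.544, 0.1218, 0.1936]
eef_rot: [34.3, 90.0, 34.4]
contact_force: [0.7, 0.3, -0.0]
grip_width: 0.0004
t 3.0 p [0.544  0.1218 0.1936] F [ 0.6672  0.3034 -0.016 ] w 0.0004
```

View pics/z2.png

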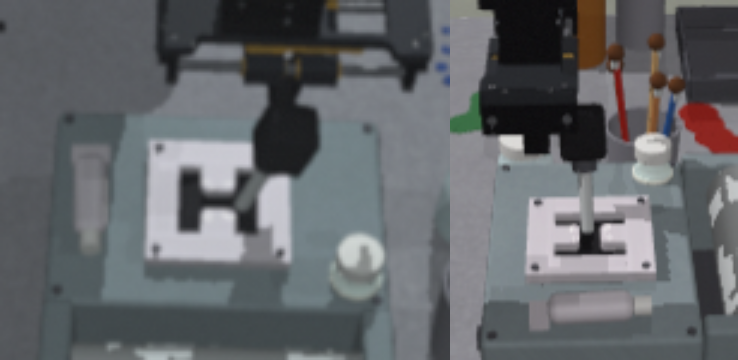

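```bash
for i in 1; do python3 -m handwheel '[{"dp":[2,0,0],"dr":[0,0,0]},{"dp":[4,0,0],"dr":[0,0,0]},{"dp":[6,0,0],"dr":[0,0,0]},{"dp":[6,0,0],"dr":[0,0,0]}]'; python3 -m handwheel '[{"dp":[1.5,0,0],"dr":[0,0,0]},{"dp":[3,0,0],"dr":[0,0,0]}]';python3 -m handwheel '[{"dp":[1.5,0,0],"dr":[0,0,0]},{"dp":[3,0,0],"dr":[0,0,0]}]'; done
python3 - <<'E'
from h import *
st()
for n in ('scene','side'):
    im=optics.camera(n)[:,:,::-1]; cv2.imwrite(f'pics/{n}3.png',im)
a=cv2.imread('pics/scene3.png')[160:240,280:370]; b=cv2.imread('pics/side3.png')[140:220,235:305]
cv2.imwrite('pics/z3.png',np.hstack([cv2.resize(a,(405,360)),cv2.resize(b,(315,360))]))
E
```

```text
clock: 3.5
eef_pos: [0.55, 0.1218, 0.1936]
eef_rot: [32.1, 90.0, 32.1]
contact_force: [-0.3, 0.0, -0.6]
grip_width: 0.0004
clock: 3.7
eef_pos: [0.5528, 0.1219, 0.1936]
eef_rot: [98.4, 90.0, 98.4]
contact_force: [-0.6, 0.5, 0.5]
grip_width: 0.0007
clock: 3.9
eef_pos: [0.5557, 0.122, 0.1936]
eef_rot: [152.7, 90.0, 152.7]
contact_force: [-1.4, 0.6, 0.9]
grip_width: 0.0005
t 3.9 p [0.5557 0.122  0.1936] F [-1.3591  0.5992  0.8703] w 0.0005
```

View pics/z3.png

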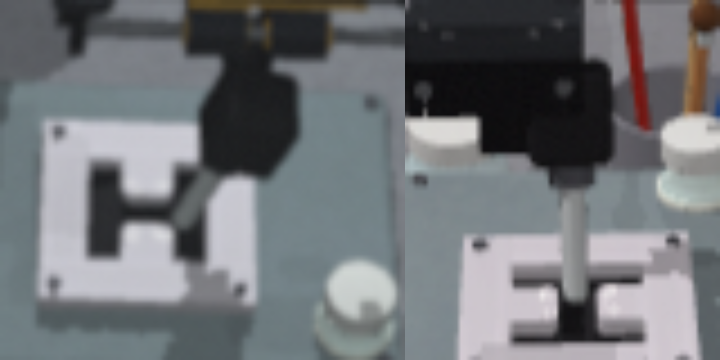

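```bash
python3 -m handwheel '[{"dp":[1.5,0,0],"dr":[0,0,0]},{"dp":[3,0,0],"dr":[0,0,0]},{"dp":[3,0,0],"dr":[0,0,0]}]'
cat >> h.py <<'E'
def fore(n,uv,a,gx,gy=.0775):
    o,d=ray(n,uv); nrm=np.array([0,np.cos(a),np.sin(a)]); p0=np.array([gx,gy,.05])
    # lever plane contains x-axis and (0,-sin a,cos a)
    X=o+d*((p0-o)@nrm)/(d@nrm); v=X-p0; return np.arctan2(v[0],np.hypot(v[1],v[2])),v*1000
E
python3 - <<'E'
from h import *
st()
im=optics.camera('side')[:,:,::-1]; cv2.imwrite('pics/side4.png',im)
g=cv2.cvtColor(im,cv2.COLOR_BGR2GRAY)
for v in range(178,210,2): print(v,g[v,258:284])
cv2.imwrite('pics/z4.png',cv2.resize(im[140:220,235:305],(630,600)[::1]))
E
```

```text
clock: 4.3
eef_pos: [0.5589, 0.1219, 0.1936]
eef_rot: [89.3, 90.0, 89.3]
contact_force: [-0.4, 0.4, -0.3]
grip_width: 0.0006
t 4.3 p [0.5589 0.1219 0.1936] F [-0.3979  0.4212 -0.3455] w 0.0006
178 [134 137 139 139 132 132 129 129 130 122  37  53  46  48  52  52  53  52
  49  49  86 129 127 126 124 124]
180 [134 134 133 132 132 132 133 133 133 129  39  60  61  56  52  51  52  51
  49  51 104 135 135 136 135 129]
182 [132 131 132 132 131 133 133 133 134 134 134 126  98  98 110 114 113 108
 123 136 137 137 137 136 137 130]
184 [131 131 132 133 134 133 134 135 134 134 134 132 111 141 142 134 130 119
 121 136 136 135 135 136 135 126]
186 [134 133 134 135 135 133 132 131 133 135 135 135 132 157 151 136 130 119
 107 135 135 135 135 130 127 126]
188 [134 133 133 134 133 133 133 134 134 135 134 136 144 158 152 136 130 120
 116 137 136 137 135 127 127 127]
190 [131 132 134 133 133 135 135 136 136 136 135 136 143 158 152 136 131 122
 122 136 135 136 136 132 125 125]
192 [179 183 182 181 182 182 182 182 181 182 186 184 166 157 152 137 130 126
 162 186 186 187 191 191 191 190]
194 [199 202 201 20
[... 168 characters left out ...]

 174 202 203 202 202 202 202 202]
198 [188 180 180 181 180 180 179 179 170 169 169 169 165 157 153 137 132 124
 150 168 159 159 159 159 159 159]
200 [169 124 124 125 123 124 124 124 124 124 124 124 131 157 152 137 132 123
 112 124 124 124 124 124 124 123]
202 [167  64  64  65  64  64  66  66  66  65  65  66  87 157 153 138 131 120
  49  49  49  48  47  47  46  32]
204 [198 174 172 172 173 173 176 206 204 184 160  31  70 157 153 138 132 119
  43  75 177 214 225 229 200 201]
206 [201 201 201 201 201 200 203 222 209 207 194  44  46 109 108 108 102  79
  47 111 202 216 209 201 201 201]
208 [200 201 201 201 201 201 201 203 212 202 205  42  27  19  17  20  21  28
  39  95 201 209 214 219 212 201]
```

View pics/z4.png

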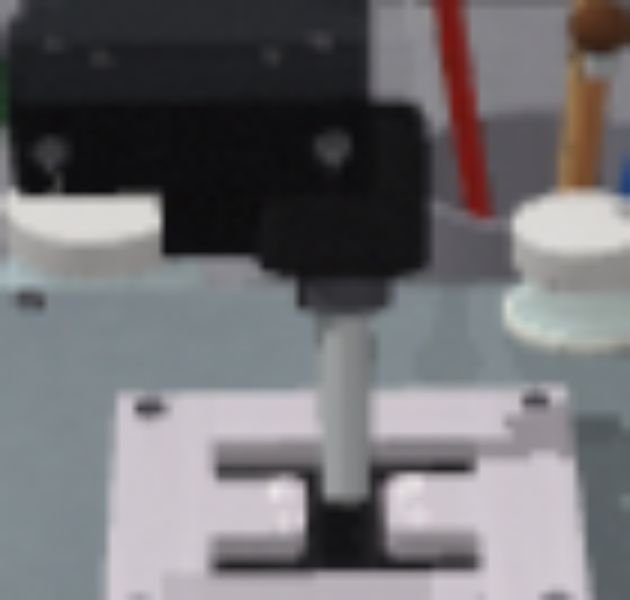

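```bash
python3 - <<'E'
from h import *
print(onz('side',(273.1,207),.122), onz('side',(273.1,204),.122))
for gx in (.588,.589,.590):print(fore('side',(273.05,188),-.3,gx),fore('side',(273.0,183),-.3,gx))
E
```

```text
[0.5881 0.0753 0.122 ] [0.5882 0.0858 0.122 ]
(np.float64(0.006595737548771013), array([ 0.6759, 30.2835, 97.8982])) (np.float64(0.006789702713151309), array([  0.7712,  33.5641, 108.5035]))
(np.float64(-0.0031626261893590644), array([-0.3241, 30.2835, 97.8982])) (np.float64(-0.0020148471407620675), array([ -0.2288,  33.5641, 108.5035]))
(np.float64(-0.012920387655421778), array([-1.3241, 30.2835, 97.8982])) (np.float64(-0.010819084631110476), array([ -1.2288,  33.5641, 108.5035]))
```

```bash
python3 -m handwheel '[{"dp":[-10,0,0],"dr":[0,0,0]},{"dp":[-25,0,0],"dr":[0,0,0]},{"dp":[-25,30,0],"dr":[0,0,0]},{"dp":[-25,63,0],"dr":[0,0,0]},{"dp":[-10,63,0],"dr":[0,0,0]},{"dp":[15,63,-2],"dr":[0,0,0]},{"dp":[30,63,-8],"dr":[0,0,0]},{"dp":[30,63,-8],"dr":[0,0,0]},{"dp":[30,58,-8],"dr":[0,0,0]},{"dp":[30,53,-8],"dr":[0,0,0]},{"dp":[30,50,-8],"dr":[0,0,0]},{"dp":[30,50,-8],"dr":[0,0,0]}]'
python3 - <<'E'
from h import *
s,r=st(); print(r[:,1])
for n in ('scene','side'):
    im=optics.camera(n)[:,:,::-1]; cv2.imwrite(f'pics/{n}5.png',im)
a=cv2.imread('pics/scene5.png')[140:240,270:400]; b=cv2.imread('pics/side5.png')[130:220,235:305]
cv2.imwrite('pics/z5.png',np.hstack([cv2.resize(a,(468,360)),cv2.resize(b,(280,360))]))
E
```

```text
clock: 5.55
eef_pos: [0.5885, 0.1711, 0.1861]
eef_rot: [31.6, 90.0, 31.6]
contact_force: [0.2, 1.6, 0.5]
grip_width: 0.0002
t 5.55 p [0.5885 0.1711 0.1861] F [0.2297 1.5624 0.4633] w 0.0002
[0.0007 1.     0.0003]
```

View pics/z5.png

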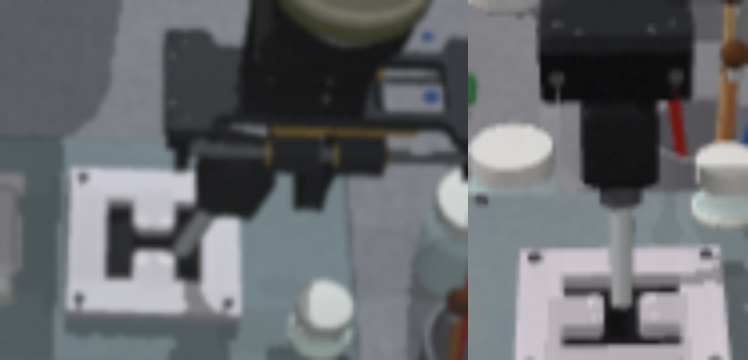

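```bash
python3 -m handwheel '[{"dp":[0,-2,0],"dr":[0,0,0]},{"dp":[0,-4,0],"dr":[0,0,0]},{"dp":[0,-6,0],"dr":[0,0,0]},{"dp":[0,-8,0],"dr":[0,0,0]},{"dp":[0,-10,0],"dr":[0,0,0]}]'
python3 -m handwheel '[{"dp":[0,-2,0],"dr":[0,0,0]},{"dp":[0,-4,0],"dr":[0,0,0]},{"dp":[0,-6,0],"dr":[0,0,0]},{"dp":[0,-8,0],"dr":[0,0,0]},{"dp":[0,-10,0],"dr":[0,0,0]}]'
python3 - <<'E'
from h import *
s,r=st()
for n in ('scene','side'):
    im=optics.camera(n)[:,:,::-1]; cv2.imwrite(f'pics/{n}6.png',im)
a=cv2.imread('pics/scene6.png')[140:240,270:400]; b=cv2.imread('pics/side6.png')[130:220,235:305]
cv2.imwrite('pics/z6.png',np.hstack([cv2.resize(a,(468,360)),cv2.resize(b,(280,360))]))
E
```

```text
clock: 6.15
eef_pos: [0.5888, 0.1616, 0.1855]
eef_rot: [136.4, 90.0, 136.4]
contact_force: [-0.6, 1.7, -1.0]
grip_width: 0.0009
clock: 6.65
eef_pos: [0.5888, 0.1519, 0.1858]
eef_rot: [45.8, 90.0, 45.8]
contact_force: [-0.2, 2.8, 3.0]
grip_width: 0.0005
t 6.65 p [0.5888 0.1519 0.1858] F [-0.1579  2.7767  2.9544] w 0.0005
```

View pics/z6.png

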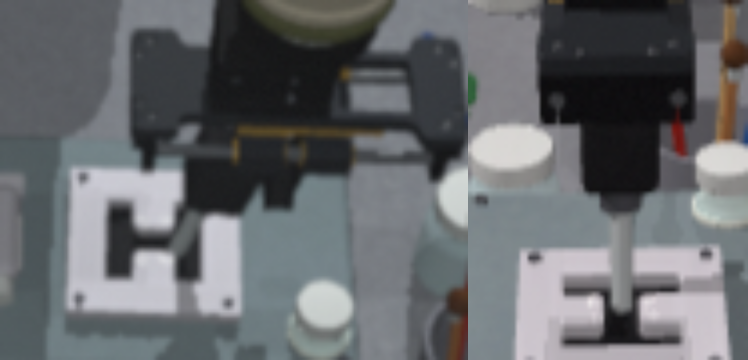

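```bash
python3 -m handwheel '[{"dp":[0,2,2],"dr":[0,0,0]},{"dp":[0,2,5],"dr":[0,0,0]},{"dp":[0,2,6],"dr":[0,0,0]},{"dp":[0,2,6],"dr":[0,0,0]}]'
python3 -m handwheel '[{"dp":[0,-2,0],"dr":[0,0,0]},{"dp":[0,-4,0],"dr":[0,0,0]},{"dp":[0,-6,0],"dr":[0,0,0]},{"dp":[0,-8,0],"dr":[0,0,0]},{"dp":[0,-10,0],"dr":[0,0,0]}]'
python3 -m handwheel '[{"dp":[0,-2,0],"dr":[0,0,0]},{"dp":[0,-4,0],"dr":[0,0,0]},{"dp":[0,-6,0],"dr":[0,0,0]},{"dp":[0,-8,0],"dr":[0,0,0]},{"dp":[0,-10,0],"dr":[0,0,0]}]'
```

```text
clock: 7.15
eef_pos: [0.5888, 0.1536, 0.1917]
eef_rot: [-82.5, 90.0, -82.5]
contact_force: [0.1, -0.9, -0.5]
grip_width: 0.0004
clock: 7.65
eef_pos: [0.5889, 0.144, 0.1918]
eef_rot: [47.4, 90.0, 47.4]
contact_force: [-0.3, 2.3, 2.8]
grip_width: 0.0008
clock: 8.15
eef_pos: [0.5887, 0.1336, 0.1915]
eef_rot: [-167.8, 90.0, -167.8]
contact_force: [0.3, 0.9, 1.9]
grip_width: -0.0002
```

```bash
for i in 1; do python3 -m handwheel '[{"dp":[0,-2,0],"dr":[0,0,0]},{"dp":[0,-5,0],"dr":[0,0,0]},{"dp":[0,-8,0],"dr":[0,0,0]},{"dp":[0,-11,0],"dr":[0,0,0]},{"dp":[0,-14,0],"dr":[0,0,0]},{"dp":[0,-17,0],"dr":[0,0,0]},{"dp":[0,-20,0],"dr":[0,0,0]}]'
python3 -m handwheel '[{"dp":[0,-2,0],"dr":[0,0,0]},{"dp":[0,-5,0],"dr":[0,0,0]},{"dp":[0,-8,0],"dr":[0,0,0]},{"dp":[0,-11,0],"dr":[0,0,0]},{"dp":[0,-14,0],"dr":[0,0,0]},{"dp":[0,-17,0],"dr":[0,0,0]},{"dp":[0,-20,0],"dr":[0,0,0]}]'; done
python3 - <<'E'
from h import *
s,r=st()
for n in ('scene','side'):
    im=optics.camera(n)[:,:,::-1]; cv2.imwrite(f'pics/{n}7.png',im)
a=cv2.imread('pics/scene7.png')[140:240,250:380]; b=cv2.imread('pics/side7.png')[130:220,235:305]
cv2.imwrite('pics/z7.png',np.hstack([cv2.resize(a,(468,360)),cv2.resize(b,(280,360))]))
E
```

```text
clock: 8.85
eef_pos: [0.5887, 0.1135, 0.1915]
eef_rot: [-172.2, 90.0, -172.2]
contact_force: [-0.6, 1.3, 1.2]
grip_width: 0.0001
clock: 9.55
eef_pos: [0.5887, 0.0936, 0.1916]
eef_rot: [163.5, 90.0, 163.5]
contact_force: [0.6, 0.6, 1.9]
grip_width: 0.0002
t 9.55 p [0.5887 0.0936 0.1916] F [0.6181 0.5637 1.8731] w 0.0002
```

View pics/z7.png

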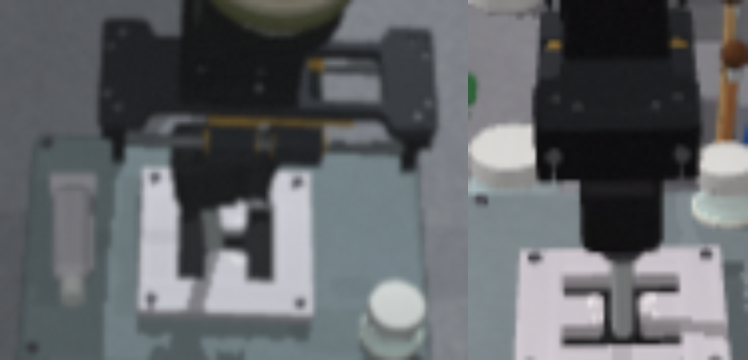

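```bash
python3 -m handwheel '[{"dp":[0,-2,0],"dr":[0,0,0]},{"dp":[0,-4,0],"dr":[0,0,0]},{"dp":[0,-6,0],"dr":[0,0,0]},{"dp":[0,-8,0],"dr":[0,0,0]},{"dp":[0,-10,0],"dr":[0,0,0]},{"dp":[0,-12,0],"dr":[0,0,0]}]'
python3 -m handwheel '[{"dp":[0,-2,0],"dr":[0,0,0]},{"dp":[0,-4,0],"dr":[0,0,0]}]';python3 -m handwheel '[{"dp":[0,-2,0],"dr":[0,0,0]},{"dp":[0,-4,0],"dr":[0,0,0]}]'
python3 - <<'E'
from h import *
s,r=st()
for n in ('scene','side'):
    im=optics.camera(n)[:,:,::-1]; cv2.imwrite(f'pics/{n}8.png',im)
a=cv2.imread('pics/scene8.png')[140:240,250:380]; b=cv2.imread('pics/side8.png')[130:220,235:305]
cv2.imwrite('pics/z8.png',np.hstack([cv2.resize(a,(468,360)),cv2.resize(b,(280,360))]))
E
```

```text
clock: 10.25
eef_pos: [0.5886, 0.0817, 0.1914]
eef_rot: [176.1, 90.0, 176.1]
contact_force: [-0.3, 1.1, -0.5]
grip_width: 0.0007
clock: 10.45
eef_pos: [0.5886, 0.0777, 0.1914]
eef_rot: [177.1, 90.0, 177.1]
contact_force: [0.9, 2.0, -1.3]
grip_width: 0.0003
clock: 10.65
eef_pos: [0.5887, 0.0737, 0.1915]
eef_rot: [159.9, 90.0, 159.9]
contact_force: [-0.0, 1.1, -1.0]
grip_width: 0.0002
t 10.65 p [0.5887 0.0737 0.1915] F [-0.0311  1.1385 -0.9725] w 0.0002
```

View pics/z8.png

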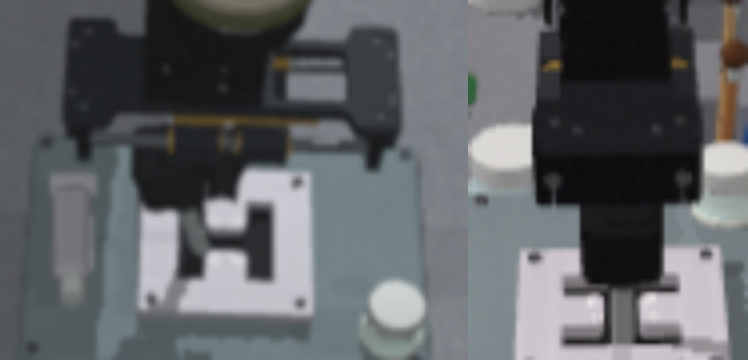

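```bash
python3 -m handwheel '[{"dp":[0,-1.5,0],"dr":[0,0,0]},{"dp":[0,-3,0],"dr":[0,0,0]}]';python3 -m handwheel '[{"dp":[0,-1,0],"dr":[0,0,0]},{"dp":[0,-2,0],"dr":[0,0,0]}]'
```

```text
clock: 10.95
eef_pos: [0.5887, 0.0709, 0.1916]
eef_rot: [110.2, 90.0, 110.2]
contact_force: [-0.2, 1.0, -1.3]
grip_width: 0.0004
clock: 11.15
eef_pos: [0.5887, 0.0688, 0.1916]
eef_rot: [101.7, 90.0, 101.7]
contact_force: [0.0, 2.2, -1.3]
grip_width: 0.0005
```

```bash
for i in 1; do python3 -m handwheel '[{"dp":[0,-1,0],"dr":[0,0,0]},{"dp":[0,-2,0],"dr":[0,0,0]}]'; python3 -m handwheel '[{"dp":[0,-1,0],"dr":[0,0,0]},{"dp":[0,-2,0],"dr":[0,0,0]}]'; done
python3 - <<'E'
from h import *
s,r=st()
for n in ('scene','side'):
    im=optics.camera(n)[:,:,::-1]; cv2.imwrite(f'pics/{n}9.png',im)
a=cv2.imread('pics/scene9.png')[160:240,260:350]; b=cv2.imread('pics/side9.png')[150:220,235:305]
cv2.imwrite('pics/z9.png',np.hstack([cv2.resize(a,(405,360)),cv2.resize(b,(360,360))]))
E
```

```text
clock: 11.35
eef_pos: [0.5887, 0.0668, 0.1916]
eef_rot: [105.8, 90.0, 105.8]
contact_force: [0.1, 1.2, -0.8]
grip_width: 0.0002
clock: 11.55
eef_pos: [0.5887, 0.0648, 0.1916]
eef_rot: [122.3, 90.0, 122.3]
contact_force: [0.1, 1.6, -1.2]
grip_width: 0.0002
t 11.55 p [0.5887 0.0648 0.1916] F [ 0.0628  1.604  -1.188 ] w 0.0002
```

View pics/z9.png

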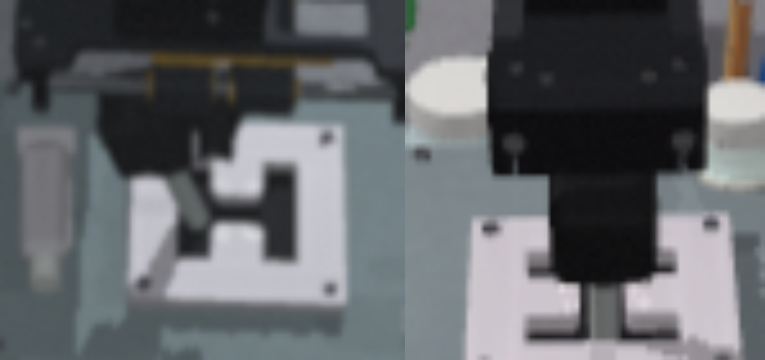

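```bash
for i in 1; do python3 -m handwheel '[{"dp":[0,-1,0],"dr":[0,0,0]},{"dp":[0,-1.5,0],"dr":[0,0,0]}]'; python3 -m handwheel '[{"dp":[0,-1,0],"dr":[0,0,0]},{"dp":[0,-1.5,0],"dr":[0,0,0]}]'; python3 -m handwheel '[{"dp":[0,-1,0],"dr":[0,0,0]},{"dp":[0,-1.5,0],"dr":[0,0,0]}]';done
```

```text
clock: 11.85
eef_pos: [0.5887, 0.0637, 0.1915]
eef_rot: [99.9, 90.0, 100.0]
contact_force: [-0.1, 2.9, -1.5]
grip_width: 0.0006
clock: 12.05
eef_pos: [0.5886, 0.0627, 0.1914]
eef_rot: [106.5, 89.9, 106.5]
contact_force: [-0.6, 6.0, -4.4]
grip_width: 0.0007
clock: 12.25
eef_pos: [0.5885, 0.0619, 0.1913]
eef_rot: [102.1, 89.9, 102.2]
contact_force: [0.1, 8.3, -3.7]
grip_width: 0.0003
```

```bash
python3 -m handwheel '[{"dp":[0,8,0],"dr":[0,0,0]},{"dp":[0,16,0],"dr":[0,0,0]},{"dp":[-20,16,0],"dr":[0,0,0]},{"dp":[-40,16,0],"dr":[0,0,0]},{"dp":[-60,12,0],"dr":[0,0,0]},{"dp":[-62,0,0],"dr":[0,0,0]},{"dp":[-62,-18,-4],"dr":[0,0,0]},{"dp":[-62,-32,-8],"dr":[0,0,0]},{"dp":[-62,-32,-8],"dr":[0,0,0]},{"dp":[-62,-32,-8],"dr":[0,0,0]}]'
python3 - <<'E'
from h import *
s,r=st()
for n in ('scene','side'):
    im=optics.camera(n)[:,:,::-1]; cv2.imwrite(f'pics/{n}10.png',im)
a=cv2.imread('pics/scene10.png')[150:240,250:350]; b=cv2.imread('pics/side10.png')[140:230,225:315]
cv2.imwrite('pics/z10.png',np.hstack([cv2.resize(a,(400,360)),cv2.resize(b,(360,360))]))
E
```

```text
clock: 13.25
eef_pos: [0.527, 0.0283, 0.1835]
eef_rot: [170.7, 90.0, 170.7]
contact_force: [0.4, 0.8, -0.0]
grip_width: 0.0002
t 13.25 p [0.527  0.0283 0.1835] F [ 0.4059  0.7589 -0.0406] w 0.0002
```

View pics/z10.png

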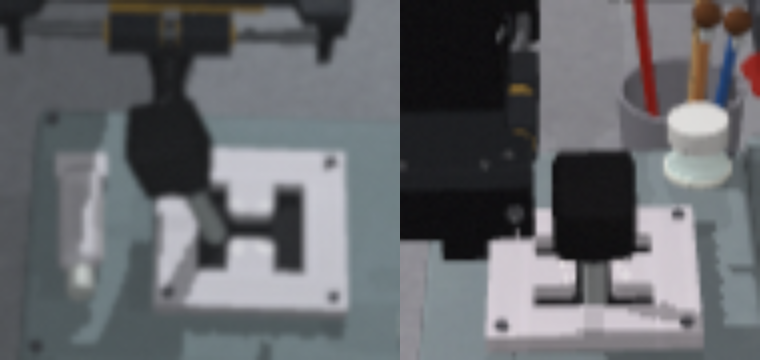

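```bash
python3 -m handwheel '[{"dp":[8,0,0],"dr":[0,0,0]},{"dp":[16,0,0],"dr":[0,0,0]},{"dp":[22,0,0],"dr":[0,0,0]},{"dp":[25,0,0],"dr":[0,0,0]},{"dp":[28,0,0],"dr":[0,0,0]},{"dp":[31,0,0],"dr":[0,0,0]},{"dp":[34,0,0],"dr":[0,0,0]},{"dp":[37,0,0],"dr":[0,0,0]}]'
python3 -m handwheel '[{"dp":[2,0,0],"dr":[0,0,0]},{"dp":[4,0,0],"dr":[0,0,0]},{"dp":[6,0,0],"dr":[0,0,0]},{"dp":[8,0,0],"dr":[0,0,0]},{"dp":[10,0,0],"dr":[0,0,0]}]'
python3 -m handwheel '[{"dp":[2,0,0],"dr":[0,0,0]},{"dp":[4,0,0],"dr":[0,0,0]},{"dp":[6,0,0],"dr":[0,0,0]},{"dp":[8,0,0],"dr":[0,0,0]},{"dp":[10,0,0],"dr":[0,0,0]}]'
python3 - <<'E'
from h import *
s,r=st()
for n in ('scene','side'):
    im=optics.camera(n)[:,:,::-1]; cv2.imwrite(f'pics/{n}11.png',im)
a=cv2.imread('pics/scene11.png')[150:240,250:350]; b=cv2.imread('pics/side11.png')[140:230,225:315]
cv2.imwrite('pics/z11.png',np.hstack([cv2.resize(a,(400,360)),cv2.resize(b,(360,360))]))
E
```

```text
clock: 14.15
eef_pos: [0.5637, 0.0283, 0.1836]
eef_rot: [171.7, 90.0, 171.8]
contact_force: [-1.7, 0.1, 1.3]
grip_width: 0.0004
clock: 14.65
eef_pos: [0.5739, 0.0284, 0.1836]
eef_rot: [80.0, 90.0, 80.0]
contact_force: [-2.4, -0.6, 1.2]
grip_width: 0.0007
clock: 15.15
eef_pos: [0.5839, 0.0284, 0.1835]
eef_rot: [133.8, 90.0, 133.8]
contact_force: [-1.7, 0.4, 0.3]
grip_width: 0.0006
t 15.15 p [0.5839 0.0284 0.1835] F [-1.7048  0.4078  0.3462] w 0.0006
```

View pics/z11.png

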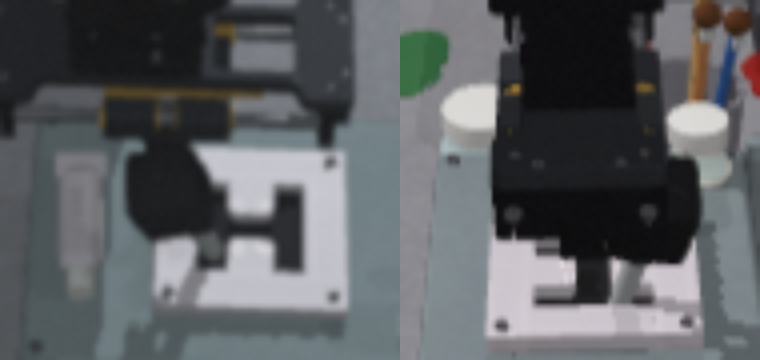

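Lever is moving forward in the right slot, force about 2 N. Continuing in small steps toward the stop.

```bash
python3 -m handwheel '[{"dp":[2,0,0],"dr":[0,0,0]},{"dp":[4,0,0],"dr":[0,0,0]},{"dp":[6,0,0],"dr":[0,0,0]},{"dp":[8,0,0],"dr":[0,0,0]},{"dp":[10,0,0],"dr":[0,0,0]},{"dp":[12,0,0],"dr":[0,0,0]}]'
python3 -m handwheel '[{"dp":[1.5,0,0],"dr":[0,0,0]},{"dp":[3,0,0],"dr":[0,0,0]}]'
python3 -m handwheel '[{"dp":[1.5,0,0],"dr":[0,0,0]},{"dp":[3,0,0],"dr":[0,0,0]}]'
python3 -m handwheel '[{"dp":[1,0,0],"dr":[0,0,0]},{"dp":[2,0,0],"dr":[0,0,0]}]'
```

```text
clock: 15.85
eef_pos: [0.5959, 0.0284, 0.1835]
eef_rot: [152.7, 90.0, 152.7]
contact_force: [-1.0, 0.2, -2.1]
grip_width: -0.0
clock: 16.05
eef_pos: [0.5989, 0.0284, 0.1835]
eef_rot: [125.6, 90.0, 125.6]
contact_force: [-1.6, 0.5, -0.9]
grip_width: 0.0005
clock: 16.25
eef_pos: [0.6018, 0.0283, 0.1836]
eef_rot: [133.6, 90.0, 133.6]
contact_force: [-1.9, 1.0, -0.8]
grip_width: 0.0008
clock: 16.45
eef_pos: [0.6034, 0.0284, 0.1833]
eef_rot: [174.6, 89.9, 174.6]
contact_force: [-4.1, 0.7, -2.1]
grip_width: 0.0006
```

```bash
python3 -m handwheel '[{"dp":[1,0,0],"dr":[0,0,0]},{"dp":[1.5,0,0],"dr":[0,0,0]}]'
python3 -m handwheel '[{"dp":[1,0,0],"dr":[0,0,0]},{"dp":[1.5,0,0],"dr":[0,0,0]}]'
```

```text
clock: 16.65
eef_pos: [0.6047, 0.0284, 0.1832]
eef_rot: [177.3, 89.9, 177.3]
contact_force: [-4.8, 0.7, -2.3]
grip_width: 0.0001
clock: 16.85
eef_pos: [0.6058, 0.0285, 0.183]
eef_rot: [177.6, 89.9, 177.7]
contact_force: [-7.2, 0.8, -1.9]
grip_width: 0.0002
```

```bash
python3 -m handwheel '[{"dp":[1,0,0],"dr":[0,0,0]},{"dp":[2,0,0],"dr":[0,0,0]},{"dp":[2,0,0],"dr":[0,0,0]}]'
python3 -m handwheel '[{"dp":[-5,0,0],"dr":[0,0,0]},{"dp":[-20,0,0],"dr":[0,0,0]},{"dp":[-45,0,5],"dr":[0,0,0]},{"dp":[-80,0,20],"dr":[0,0,0]},{"dp":[-110,0,50],"dr":[0,0,0]},{"dp":[-140,0,90],"dr":[0,0,0]},{"dp":[-150,0,100],"dr":[0,0,0]},{"dp":[-150,0,100],"dr":[0,0,0]},{"dp":[-150,0,100],"dr":[0,0,0]}]'
python3 - <<'E'
from h import *
s,r=st()
for n in ('scene','side'):
    im=optics.camera(n)[:,:,::-1]; cv2.imwrite(f'pics/{n}12.png',im)
a=cv2.imread('pics/scene12.png')[160:240,260:350]; b=cv2.imread('pics/side12.png')[140:230,225:315]
cv2.imwrite('pics/z12.png',np.hstack([cv2.resize(a,(405,360)),cv2.resize(b,(360,360))]))
k=[]
for n,(x0,y0,x1,y1) in(('scene',(270,160,320,225)),('side',(262,150,315,215))):
    im=cv2.imread(f'pics/{n}12.png')
    m=(im[y0:y1,x0:x1].max(2)<50).astype(np.uint8)
    nn,l,st_,ce=cv2.connectedComponentsWithStats(m);i=1+np.argmax(st_[1:,4]);print(n,st_[i],ce[i]+[x0,y0]);k.append(ce[i]+[x0,y0])
print(tri(*k))
E
```

```text
clock: 17.15
eef_pos: [0.6073, 0.0285, 0.1827]
eef_rot: [178.5, 89.8, 178.5]
contact_force: [-8.4, 1.3, -2.9]
grip_width: 0.0004
clock: 18.05
eef_pos: [0.4593, 0.0283, 0.2832]
eef_rot: [20.3, 89.9, 20.3]
contact_force: [-0.4, 0.1, 0.5]
grip_width: 0.0005
t 18.05 p [0.4593 0.0283 0.2832] F [-0.394   0.1084  0.4763] w 0.0005
scene [ 12  37  37  21 450] [294.8778 206.3711]
side [ 21  30  28  28 573] [297.6422 193.2757]
(array([0.6358, 0.0369, 0.1851]), np.float64(0.00268044276789991))
```

View pics/z12.png

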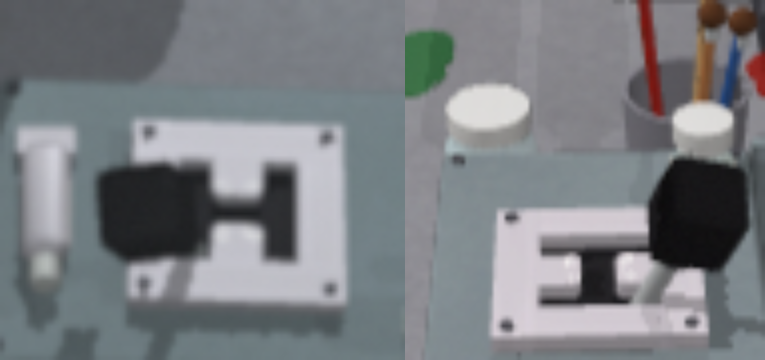

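View pics/scene12.png

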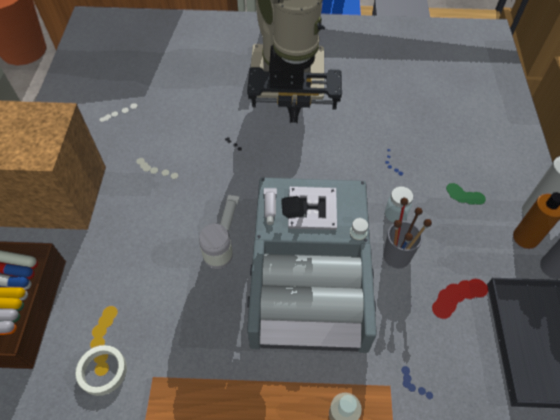

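View pics/side12.png

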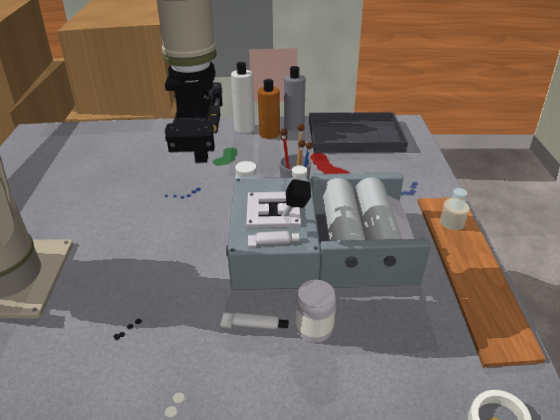

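```bash
python3 - <<'E'
from h import *
for n in('side','scene'):
  for a in (.29,.32):
    for f in (.25,.28,.32):
        gx=.5885 if n=='side' else .590
        Rm=np.array([[np.cos(f),0,np.sin(f)],[0,1,0],[-np.sin(f),0,np.cos(f)]]);Ra=np.array([[1,0,0],[0,np.cos(a),-np.sin(a)],[0,np.sin(a),np.cos(a)]])
        M=Ra@Rm; c=np.array([gx,.0775,.05])+M@[0,0,.155]
        C=np.array([c+M@[sx*.02,sy*.02,sz*.022] for sx in(-1,1) for sy in(-1,1) for sz in(-1,1)])
        p=proj(n,C); h=cv2.convexHull(p.astype(np.float32)); m=cv2.moments(h)
        print(n,a,f,'centre',c,'hull c',m['m10']/m['m00'],m['m01']/m['m00'],'x',p[:,0].min(),p[:,0].max(),'y',p[:,1].min(),p[:,1].max())
for n,(x0,y0,x1,y1) in(('scene',(280,185,312,222)),('side',(282,170,315,215))):
    im=cv2.imread(f'pics/{n}12.png'); m=(im.max(2)<60)[y0:y1,x0:x1]; ys,xs=np.nonzero(m)
    print(n,'x',xs.min()+x0,xs.max()+x0,'y',ys.min()+y0,ys.max()+y0,xs.mean()+x0,ys.mean()+y0)
E
```

```text
side 0.29 0.25 centre [0.6268 0.0346 0.1939] hull c 292.7693887347641 189.86558966011432 x 279.6490067225457 306.26787909560284 y 173.46532009223404 206.08495406641464
side 0.29 0.28 centre [0.6313 0.0349 0.1927] hull c 295.05770057705035 190.21710963566653 x 281.6574848418569 308.8391786981007 y 173.68993394036193 206.53793735312485
side 0.29 0.32 centre [0.6373 0.0354 0.191 ] hull c 298.0652108825521 190.7508769328282 x 284.31955074431596 312.19541103909364 y 174.07160166184957 207.19157059515618
side 0.32 0.25 centre [0.6268 0.0303 0.1926] hull c 292.8578445350916 191.70249564698057 x 279.6902878847581 306.3942660107026 y 175.41067565277214 207.80953788181745
side 0.32 0.28 centre [0.6313 0.0306 0.1914] hull c 295.15177517637744 192.03804499033652 x 281.70451803911794 308.9703401138982 y 175.62475294080537 208.24043409822775
side 0.32 0.32 centre [0.6373 0.0312 0.1897] hull c 298.1662198676671 192.5477988975182 x 284.3740599508499 312.3321580826993 y 175.9892900749481 208.86237469881254
scene 0.29 0.25 centre [0.6283 0.0346 0.1939] hull c 293.54861137479276 201.60055597560483 x 28
[... 335 characters left out ...]
.6614298470222 306.0049824703715 y 193.59178178641778 218.96542668372444
scene 0.32 0.25 centre [0.6283 0.0303 0.1926] hull c 291.5485070467796 201.8928136381224 x 279.3366614685181 303.8868054190158 y 188.49261240489997 215.10026649240126
scene 0.32 0.28 centre [0.6328 0.0306 0.1914] hull c 291.6509489265269 203.91581306007842 x 279.35231684199044 304.06802141437277 y 190.7327398187064 216.9022089483048
scene 0.32 0.32 centre [0.6388 0.0312 0.1897] hull c 291.8175089986352 206.65156432178244 x 279.410668717094 304.33253578004684 y 193.7824384811994 219.31842150331997
scene x 282 311 y 197 217 294.18358531317494 206.46652267818575
side x 282 310 y 180 207 297.73801369863014 193.3458904109589
```

```bash
python3 - <<'E'
from h import *
st(); print(ctrl.hand_in())
E
```

```text
t 18.15 p [0.459  0.0282 0.2822] F [ 0.0872  0.2323 -0.6882] w 0.0006
the job is handed in; nothing more can be done
None
```

The gear lever is in third, at its stop as far as the cameras can show, and the job was handed in at 18.15 s of the 64 s allowed. No verdict was reported.

**What I did:** I closed the gripper and used the outside of the shut fingers throughout.
- I nudged the lever forward about 6 mm along the left slot to line it up with the cross slot.
- I pushed it across to the right-hand stop, then forward in the right slot until the force rose steadily.
- I then backed the arm off about 15 cm.

**Last checks:**
- **Lever position:** The knob's position gives lever_fore of about 0.315 rad from the side camera and 0.318 rad from the scene camera. The pass mark is 0.265 and the stop is 0.32. Sideways tilt is about 0.3 rad, against a pass mark of 0.22.
- **Robot clear:** The contact force reads under 1 N, so the robot is touching nothing.
- **Forces:** The force readings taken at the end of each move never exceeded about 10 N, at the two stops, against a limit of 40 N. Crossing and pushing took about 1 to 4 N.
- **Bystanders:** All six look unmoved in the before and after pictures. I compared these by eye only.

**Disagreements:**
- The first two-view estimate of the knob's final position was off by a few mm (2.7 mm ray gap) because dark slot pixels got into the scene camera's mask. I replaced it with a separate check in each view.
- The two cameras differ by about 2 mm on where the gate is, which is within the stated calibration.

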